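# Close the blood sample carrier

## Robot

A 6-joint arm with a two-finger parallel gripper is mounted at the origin on the work surface. World frame = base frame: x ahead of the robot, y to its left, z up, the work surface at z = 0. Lengths are in mm, angles in rad, forces in N, time in s.
With the tool pointing down it reaches from about 350 to 725 mm from the base axis. Payload 6 kg.
Tool frame: the origin (TCP) lies at the very end of the fingers, on their centre line; the grasp point (between the pads) lies behind it (manip.grasp_offset is the z of the grasp point in the tool frame, in mm); z points along the fingers, y is the direction in which the jaws open and shut (so a half turn about z gives the same grasp; the last joint's range is limited). The gripper opens to 85 mm and grips with 20 to 120 N. Pads are 22 mm wide; open, the fingers measure 114 mm over their backs; the gripper's body (76 mm by 85 mm) begins 54 mm behind the grasp point. The pads swing forward as they close: fully open they stand 13 mm farther back than shut.
Start: joints at [-0.994, 0.04, 0.085, 0, -1.615, -0.334], TCP at [144.263, -582.376, 231.261] pointing down, gripper open.
Joint ranges: [-2.56, 2.56], [-1.29, 2.01], [-1.08, 1.49], [-3.29, 1.98], [-2.81, -0.18], [-2.99, 2.99]. Speed limits (rad/s): [2.57, 2.57, 3.01, 3.14, 3.14, 3.14].

## Interface

Orientations are given as a rotation vector (axis times angle).
In Python, from bench import manip gives the robot as it stands.
- The arm moves only by the tool jog_arm, never from a script. Its argument "moves" is one flat list of numbers, 5 for each row, row after row: the shift along the tool's x, y, z in m, then the turn about the tool's z in degrees, then the gripper's target within -1 to 1 (fully open at 1, half-way at 0, shut at -1). A call has 1 to 12 rows; each row is the pose to reach, as a shift and turn from the pose commanded when the call began, along the tool's axes at that moment; what a row does not reach only later rows make up. A row lasts 1/12 s, in which the tool goes at most 41.7 mm and 7.16 degrees, less where a joint would pass 70% of its speed; a pose out of reach is approached as far as the arm can. A call with a gripper value outside its range is refused whole. The fingers move at their own pace and stop on an object; the grip force is fixed at half the most. Time passes only in rows, so rows that repeat a pose let the fingers close. It gives the time, the measured TCP pose, the force and the opening at its end, in the units of the state.
- manip.observe(): the state, without advancing time (a new reading comes with each control period).
- manip.grab_frame(name): name is "scene" or "top"; returns a dict with "frame" (480x640x3 uint8, blue, green, red), "mtx" (3x3 intrinsics, pixels), "D" ([k1, k2, p1, p2, k3] as OpenCV has them; the pictures are not rectified), "R" (3x3) and "t" (3): a world point X has camera coordinates R X + t. Camera axes: x right, y down, z forward; pixel columns grow to the right and rows downward; lengths in mm; the calibration is good to about 2 mm. A picture is of the moment at which its call begins. There is no depth.
- manip.sign_off(): hands the job in, once; it reports no verdict.
The state is a dict: "t": time; "joint_positions": joint angles; "qd": joint speeds; "effort": joint torques, N m; "ee_pos": TCP position; "tool_rot": TCP orientation; "contact_force": force on the tool from outside, world axes, zero at the start; "ft_torque": the same for the moment, N m; "finger_gap": finger opening in mm.
Only numpy, scipy, OpenCV 4.12 (cv2) and the standard library are available. Lean on these libraries where they do the work, as an engineer would, in place of code of your own. Each camera call takes 0.05 s, during which the arm holds its last target.

## Task

Close the open blue sample carrier with its own blue cover, the one with two large holes. Pick the cover up by its grip, keep it level and lower it so that both steel pins come through the two holes together; let go only once it lies fully home on the carrier's rim, and leave the white cover where it is.

Things in the scene. Friction and masses are not known exactly. Their poses are not given: they have to be found in the camera images.
- blue_cover: Loose blue cover: plate 180 (x) x 100 (y) x 6 mm lying flat, black grip block up the middle of its top, 60 (x) x 18 (y) x 40 mm tall, pinched across the 18 mm. Two 34 mm through holes at x = -60 and +60 mm on the long centre line; fits either way round. Origin at its centre, half-way up: 23 mm above the underside, 17 mm above the plate's upper face, 23 mm below the grip's top; z up. About 0.3 kg.
- carrier: Open blue tray of capped tubes, fixed: 180 (x) x 100 (y) mm, 90 mm tall. Two steel pins at x = -60 and +60 mm on its long centre line taper from 22 mm diameter at the rim to 8 mm at the tips, 30 mm above the rim; tube caps stay below the rim. Origin at the centre of its underside, z up. With the blue cover home, flat on the rim, the cover's origin is 113 mm above this one.
- white_cover: Loose white cover of another carrier, does not fit: plate 180 (x) x 100 (y) x 6 mm lying flat, black grip block up the middle of its top, 60 (x) x 18 (y) x 40 mm tall, pinched across the 18 mm. Four 12 mm holes at its corners. Origin at its centre, half-way up: 23 mm above the underside, 17 mm above the plate's upper face, 23 mm below the grip's top; z up. 
Things that resemble listed ones, but are neither listed nor needed, are in the scene too. What is shaped like the blue_cover but pink is not meant. Leave any green look-alike of the carrier alone.

How it is judged (in metres and radians):
On the way:
1. the blue cover, still held by the gripper, is level and down over both pins, at most 10 mm above home (x of blue_cover in the frame of carrier between -0.014 and 0.014 m and y of blue_cover in the frame of carrier between -0.014 and 0.014 m and angle between the x axis of blue_cover and the x axis of carrier, either way round below 0.2 rad and z of blue_cover in the frame of carrier between 0.109 and 0.123 m and angle between blue_cover's own z axis and vertical below 0.17 rad and contact force between the fingers and blue_cover above 1 N), for 0.05 s.
At the end, for the whole second after the job is handed in: The blue cover lies at rest, flat on the carrier's rim (within 4 mm of home height and 0.06 rad of level), both pins through its holes (centre within 14 mm along and across the carrier, lengthwise within 0.2 rad, either way round); the white cover is within 30 mm of where it lay (x of blue_cover in the frame of carrier between -0.014 and 0.014 m and y of blue_cover in the frame of carrier between -0.014 and 0.014 m and angle between the x axis of blue_cover and the x axis of carrier, either way round below 0.2 rad and z of blue_cover in the frame of carrier between 0.109 and 0.117 m and angle between blue_cover's own z axis and vertical below 0.06 rad and linear speed of blue_cover below 0.02 m/s and distance of white_cover from where it was at the start of the episode below 0.03 m); the robot touches nothing.
It fails at once if the white cover is moved by more than 30 mm (distance of white_cover from where it was at the start of the episode above 0.03 m).
It fails at once if the blue cover is tipped by more than 0.45 rad (angle between blue_cover's own z axis and vertical above 0.45 rad).
It also fails if it takes over 38 s, if anything falls off the work surface, if the arm or the gripper's body presses on something with over 40 N, if the wrist force passes 120 N, or if a joint passes its speed limit or range.

## Working session

There is one attempt and no reset: what is moved stays moved. The work goes in short steps, Python scripts to look and compute and a tool call to move; the robot and the scene stay as the last step left them, time stands still between calls to the robot, and variables do not carry over. Pictures are saved under pics/ and viewed, and the job is handed in when it is done.

Besides the shell and the picture viewer there is one more tool, called after "Emit:" by a JSON object that holds its "api" and its "payload", one argument or row to a line. jog_arm: Moves the arm, as the interface text tells. Its arguments: {"type":"object","properties":{"moves":{"type":"array"}},"required":["moves"]}

```bash
mkdir -p pics; cat > h.py <<'E'
import numpy as np, cv2, pickle
from bench import manip
def ray(f,uv):
    p=cv2.undistortPoints(np.array(uv,float).reshape(-1,1,2),np.array(f["mtx"]),np.array(f["D"])).reshape(-1,2)
    R=np.array(f["R"]);t=np.array(f["t"]).ravel()
    return -R.T@t, np.c_[p,np.ones(len(p))]@R
def onz(f,uv,z):
    c,d=ray(f,uv); return c+d*((z-c[2])/d[:,2])[:,None]
def proj(f,X):
    R=np.array(f["R"]);t=np.array(f["t"],float).ravel()
    return cv2.projectPoints(np.array(X,float).reshape(-1,1,3),cv2.Rodrigues(R)[0],t,np.array(f["mtx"]),np.array(f["D"]))[0].reshape(-1,2)
E
python3 - <<'E'
from h import *
print(manip.observe(), manip.grasp_offset)
for n in("scene","top"):
    f=manip.grab_frame(n);cv2.imwrite(f"pics/{n}0.png",f["frame"]);pickle.dump(f,open(f"{n}0.pkl","wb"))
    c,_=ray(f,[[320,240]]);print(n,c,f["R"])
E
```

```text
{'t': 0.0, 'joint_positions': array([-9.94280839e-01,  4.08484164e-02,  8.38294719e-02, -4.46348208e-04,
       -1.61548769e+00, -3.33708105e-01]), 'qd': array([-0.00092099,  0.00049598,  0.00019429, -0.00038899,  0.00043338,
        0.0006223 ]), 'effort': array([ 7.80107712e-04, -3.68209469e+01,  3.47416878e+01,  6.93247050e+00,
       -5.36707754e-03, -2.28057428e-05]), 'ee_pos': array([ 144.26505858, -582.07478547,  230.2717841 ]), 'tool_rot': array([ 3.80452545e-01, -3.11811577e+00, -2.72067689e-03]), 'contact_force': array([ 0.2541003 , -0.4354665 ,  0.70738107]), 'ft_torque': array([ 0.02578505,  0.03167531, -0.00708679]), 'finger_gap': 85.3833357345847} -18.700000000000003
scene [949.65383726 -55.77125903 911.24630982] [[ 0.12070132  0.99267967  0.0042738 ]
 [ 0.84582729 -0.10058983 -0.52388728]
 [-0.51962236  0.06684878 -0.85177688]]
top [ 328.25398681   24.22947802 1625.092883  ] [[ 0.00225654 -0.99998736  0.00449339]
 [-0.99801862 -0.00253459 -0.06286822]
 [ 0.06287882 -0.00434263 -0.99801172]]
```

View pics/scene0.png

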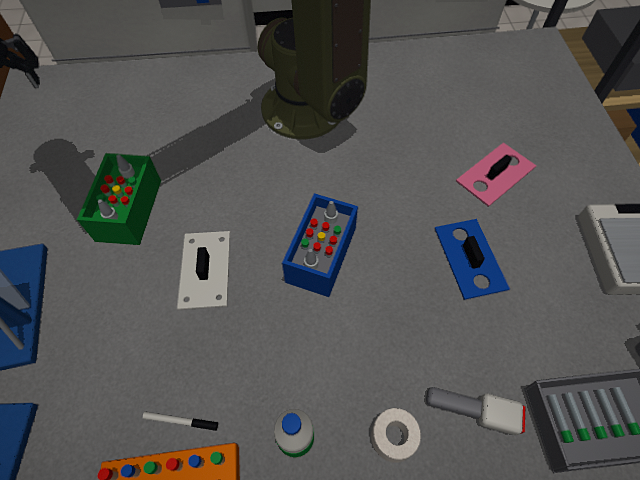

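View pics/top0.png

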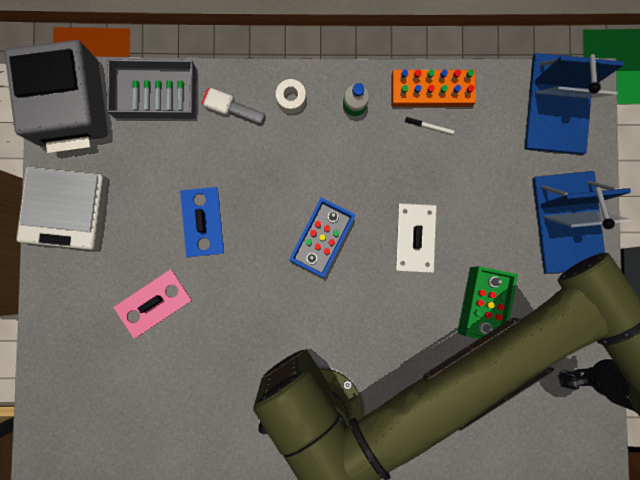

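Both views show the blue cover (scene ~472,258; top ~202,222) and the carrier (scene ~320,245; top ~323,237). The pink and green look-alikes and the white cover stand clear of both. Next I measure.

```bash
cat > meas.py <<'E'
from h import *
def blue(f,roi):
    hsv=cv2.cvtColor(f["frame"],cv2.COLOR_BGR2HSV)
    m=cv2.inRange(hsv,(100,120,40),(130,255,255))
    k=np.zeros_like(m);x0,y0,x1,y1=roi;k[y0:y1,x0:x1]=255
    return m&k
def cover(f,roi,z):
    m=blue(f,roi);cs,h=cv2.findContours(m,cv2.RETR_CCOMP,cv2.CHAIN_APPROX_NONE)
    i=max(range(len(cs)),key=lambda i:cv2.contourArea(cs[i]))
    P=onz(f,cs[i].reshape(-1,2),z)[:,:2].astype(np.float32)
    r=cv2.minAreaRect(P)
    holes=[onz(f,[[q["m10"]/q["m00"],q["m01"]/q["m00"]]],z)[0,:2].round(1) for j,c in enumerate(cs) if h[0][j][3]==i and cv2.contourArea(c)>15 for q in[cv2.moments(c)]]
    return r,holes
E
python3 - <<'E'
from meas import *
S,T=[pickle.load(open(n+"0.pkl","rb")) for n in("scene","top")]
for f,a,b in((S,(425,210,520,305),(275,185,365,300)),(T,(170,180,230,262),(285,190,360,285))):
    print("cover",cover(f,a,6)); print("carrier",cover(f,b,90))
    x0,y0,x1,y1=b;cv2.imwrite("pics/c%d.png"%(f is S),cv2.resize(f["frame"][y0:y1,x0:x1],None,fx=5,fy=5,interpolation=2))
E
```

```text
cover (((500.914306640625, 319.0480041503906), (181.94134521484375, 102.40750122070312), 5.874326229095459), [array([561.3, 325.2]), array([478.5, 324.5])])
carrier (((472.669189453125, -4.885093688964844), (111.27545166015625, 216.1649627685547), 63.312347412109375), [array([465.9,  -2.9])])
cover (((498.98004150390625, 320.29058837890625), (179.7962188720703, 100.3907470703125), 5.877094745635986), [array([439.2, 314.3]), array([500.4, 324.2]), array([558.1, 326.4])])
carrier (((450.66717529296875, -1.4669647216796875), (100.44334411621094, 180.85464477539062), 62.918479919433594), [array([449.5,  -1. ])])
```

View pics/c0.png

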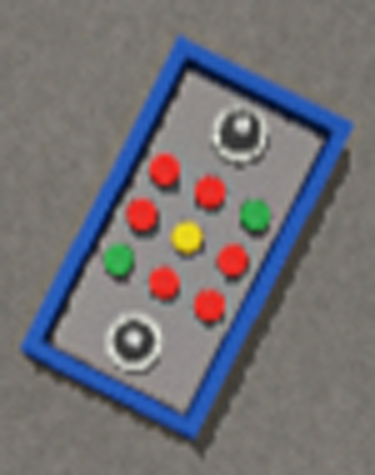

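View pics/c1.png

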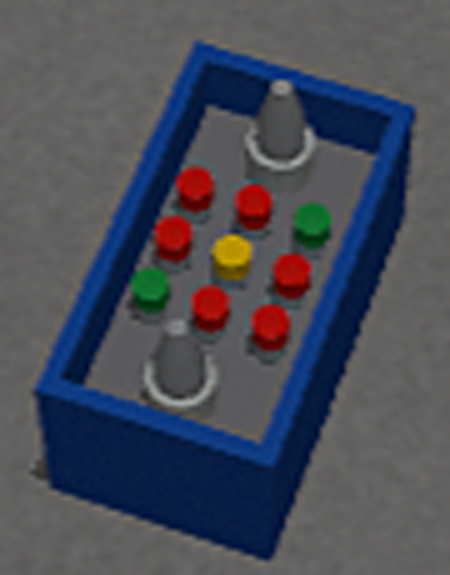

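```bash
cat > go.py <<'E'
from h import *
from scipy.spatial.transform import Rotation as Ro
def plan(p,yaw_long):
    s=manip.observe();M=Ro.from_rotvec(s["tool_rot"]).as_matrix()
    # tool x along the long axis (mod pi); turn about tool z
    th=np.arctan2(M[1,0],M[0,0]); d=(yaw_long-np.degrees(th)+90)%180-90
    print("t",s["t"],"tcp",s["ee_pos"].round(1),"x yaw",np.degrees(th).round(2),"q6",s["joint_positions"][[0,5]].round(2),"gap",round(s["finger_gap"],1),"F",s["contact_force"].round(1))
    print("tilt",M[:,2].round(4),"shift tool mm",(M.T@(np.array(p)-s["ee_pos"])).round(1),"turn tool z",-d.__round__(2))
E
python3 - <<'E'
from go import *
S,T=[pickle.load(open(n+"0.pkl","rb")) for n in("scene","top")]
a=[[331.3,202.3],[310.5,250.1]];b=[[333,214.4],[311.8,257.5]]
for i in(0,1):print("tips z120",onz(S,[a[i]],120).round(1),onz(T,[b[i]],120).round(1))
plan([500,-200,200],5.9);plan([500,319.7,200],5.9)
print(proj(T,[[478.4,324.5,46]]))
E
```

```text
tips z120 [[401.   25.6 120. ]] [[505.4 -28.5 120. ]]
tips z120 [[507.4 -28.3 120. ]] [[397.4  24.2 120. ]]
t 0.1 tcp [ 144.3 -582.1  230.4] x yaw -166.09 q6 [-0.99 -0.33] gap 85.4 F [-0.2 -0.1 -0.3]
tilt [-5.0e-04  1.6e-03 -1.0e+00] shift tool mm [-437.2  285.3   30.8] turn tool z 8.01
t 0.1 tcp [ 144.3 -582.1  230.4] x yaw -166.09 q6 [-0.99 -0.33] gap 85.4 F [-0.2 -0.1 -0.3]
tilt [-5.0e-04  1.6e-03 -1.0e+00] shift tool mm [-562.1  789.8   31.6] turn tool z 8.01
[[197.00378561 227.56045766]]
```

Emit:
{"api": "jog_arm", "payload": {
  "moves": [-0.437,0.285,0.03,8,1,-0.437,0.285,0.03,8,1,-0.437,0.285,0.03,8,1,-0.437,0.285,0.03,8,1,-0.437,0.285,0.03,8,1,-0.437,0.285,0.03,8,1,-0.437,0.285,0.03,8,1,-0.437,0.285,0.03,8,1,-0.437,0.285,0.03,8,1,-0.437,0.285,0.03,8,1,-0.437,0.285,0.03,8,1,-0.437,0.285,0.03,8,1]
}}

```text
t: 1.1
ee_pos: [483.4, -217.4, 202.5]
tool_rot: [-0.163, 3.137, 0.0]
contact_force: [-0.1, -0.4, 0.6]
finger_gap: 85.4
```

```bash
python3 -c "
from go import *
plan([500,319.7,130],5.9)"
```

```text
t 1.1 tcp [ 483.4 -217.4  202.5] x yaw -174.07 q6 [-0.04 -1.42] gap 85.4 F [-0.1 -0.4  0.6]
tilt [ 1.e-04  3.e-04 -1.e+00] shift tool mm [-72.  532.5  72.7] turn tool z 0.03
```

Emit:
{"api": "jog_arm", "payload": {
  "moves": [-0.072,0.532,0.0,0,1,-0.072,0.532,0.0,0,1,-0.072,0.532,0.0,0,1,-0.072,0.532,0.0,0,1,-0.072,0.532,0.0,0,1,-0.072,0.532,0.0,0,1,-0.072,0.532,0.0,0,1,-0.072,0.532,0.0,0,1,-0.072,0.532,0.0,0,1,-0.072,0.532,0.0,0,1,-0.072,0.532,0.03,0,1,-0.072,0.532,0.06,0,1]
}}

```text
t: 2.1
ee_pos: [498.5, 276.0, 173.0]
tool_rot: [-0.164, 3.133, 0.005]
contact_force: [0.8, -0.4, 0.3]
finger_gap: 85.0
```

Emit:
{"api": "jog_arm", "payload": {
  "moves": [0,0,0,0,1,0,0,0,0,1,0,0,0,0,1]
}}

```text
t: 2.35
ee_pos: [497.8, 272.6, 170.4]
tool_rot: [0.163, -3.137, 0.001]
contact_force: [-0.2, -0.2, 1.1]
finger_gap: 85.4
```

```bash
python3 - <<'E'
from go import *
plan([500,319.7,13],5.9)
for n in("scene","top"):
    f=manip.grab_frame(n);cv2.imwrite(f"pics/{n}1.png",f["frame"]);pickle.dump(f,open(f"{n}1.pkl","wb"))
plan([500,319.7,13],5.9)
E
```

```text
t 2.35 tcp [497.8 272.6 170.4] x yaw -174.06 q6 [ 0.85 -2.32] gap 85.4 F [-0.2 -0.2  1.1]
tilt [-4.e-04 -1.e-03 -1.e+00] shift tool mm [ -7.1  46.8 157.3] turn tool z 0.04
t 2.45 tcp [498.3 272.1 171.6] x yaw -174.14 q6 [ 0.85 -2.32] gap 85.1 F [-1.   0.1  0.1]
tilt [ 1.2e-03  9.0e-04 -1.0e+00] shift tool mm [ -6.3  47.1 158.7] turn tool z -0.04
```

View pics/scene1.png

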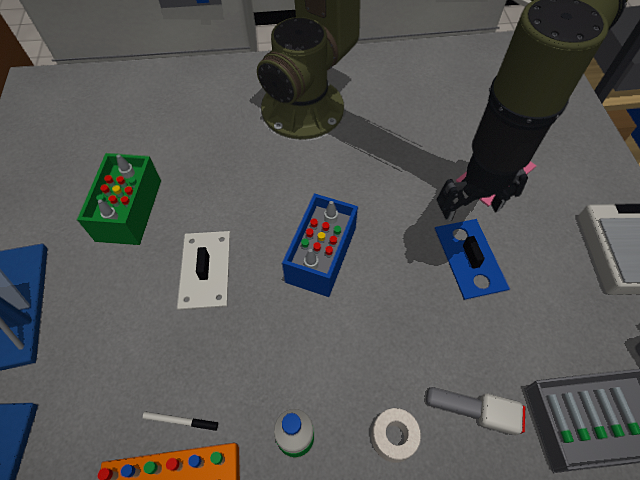

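The cover is undisturbed at scene (472,258). The open gripper is just short of it with its jaws spread along world y, across the grip, as needed. I move over and go down.

Emit:
{"api": "jog_arm", "payload": {
  "moves": [-0.0065,0.047,0.0,0,1,-0.0065,0.047,0.04,0,1,-0.0065,0.047,0.07,0,1,-0.0065,0.047,0.09,0,1,-0.0065,0.047,0.09,0,1,-0.0065,0.047,0.09,0,1,-0.0065,0.047,0.09,0,1]
}}

```text
t: 3.03
ee_pos: [500.8, 320.2, 83.5]
tool_rot: [-0.161, 3.134, 0.003]
contact_force: [-0.1, 0.8, 1.2]
finger_gap: 85.7
```

```bash
python3 - <<'E'
from go import *
plan([500,319.7,13],5.9)
for n in("scene","top"):
    f=manip.grab_frame(n);cv2.imwrite(f"pics/{n}2.png",f["frame"][180:330,400:560] if n=="scene" else f["frame"])
plan([500,319.7,13],5.9)
i=cv2.imread("pics/scene2.png");cv2.imwrite("pics/scene2b.png",cv2.resize(i,None,fx=4,fy=4,interpolation=2))
E
```

```text
t 3.0333 tcp [500.8 320.2  83.5] x yaw -174.13 q6 [ 0.91 -2.38] gap 85.7 F [-0.1  0.8  1.2]
tilt [ 0.0032  0.0022 -1.    ] shift tool mm [ 1.1 -0.5 70.5] turn tool z -0.03
t 3.1333 tcp [500.7 320.6  83.6] x yaw -174.12 q6 [ 0.91 -2.38] gap 85.1 F [-0.2  0.1  0.3]
tilt [ 0.0032  0.003  -1.    ] shift tool mm [ 1.1 -1.  70.5] turn tool z -0.02
```

View pics/scene2b.png

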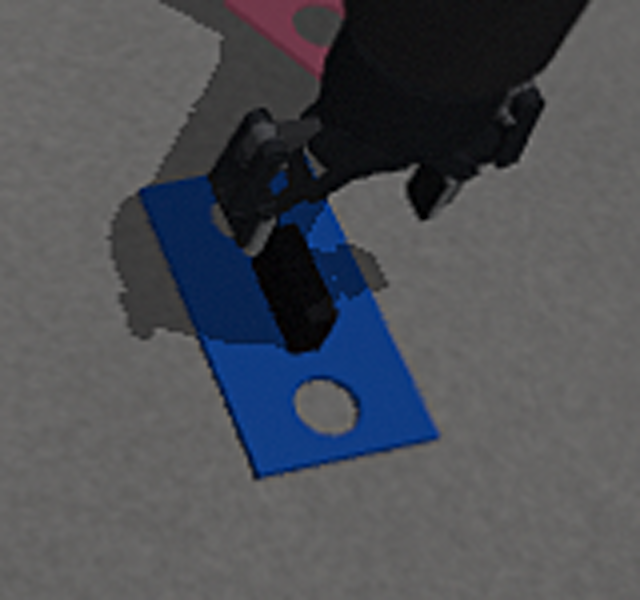

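The open jaws straddle the grip with clear margin on both sides. I descend and close.

Emit:
{"api": "jog_arm", "payload": {
  "moves": [0.001,-0.0005,0.03,0,1,0.001,-0.0005,0.055,0,1,0.001,-0.0005,0.07,0,1,0.001,-0.0005,0.07,0,1,0.001,-0.0005,0.07,0,1,0.001,-0.0005,0.07,0,-1,0.001,-0.0005,0.07,0,-1,0.001,-0.0005,0.07,0,-1,0.001,-0.0005,0.07,0,-1,0.001,-0.0005,0.07,0,-1,0.001,-0.0005,0.07,0,-1,0.001,-0.0005,0.07,0,-1]
}}

```text
t: 4.13
ee_pos: [498.8, 319.9, 11.2]
tool_rot: [-0.162, 3.137, 0.001]
contact_force: [0.0, 1.4, 1.6]
finger_gap: 17.1
```

Emit:
{"api": "jog_arm", "payload": {
  "moves": [0,0,0,0,-1,0,0,0,0,-1,0,0,0,0,-1,0,0,0,0,-1]
}}

```text
t: 4.47
ee_pos: [498.8, 319.9, 11.2]
tool_rot: [-0.162, 3.137, 0.001]
contact_force: [-0.5, 0.8, 4.7]
finger_gap: 17.4
```

```bash
python3 - <<'E'
from go import *
plan([500,319.7,13],5.9)
E
```

```text
t 4.4667 tcp [498.8 319.9  11.2] x yaw -174.08 q6 [ 0.91 -2.38] gap 17.4 F [-0.5  0.8  4.7]
tilt [ 7.e-04  7.e-04 -1.e+00] shift tool mm [-1.2 -0.3 -1.8] turn tool z 0.02
```

Emit:
{"api": "jog_arm", "payload": {
  "moves": [0,0,-0.015,0,-1,0,0,-0.04,0,-1,0,0,-0.07,0,-1,0,0,-0.1,0,-1,0,0,-0.13,0,-1,0,0,-0.16,0,-1,0,0,-0.17,0,-1,0,0,-0.17,0,-1,0,0,-0.17,0,-1]
}}

```text
t: 5.22
ee_pos: [497.9, 319.4, 178.6]
tool_rot: [0.162, -3.135, 0.001]
contact_force: [-0.1, 0.0, -4.0]
finger_gap: 17.3
```

```bash
python3 - <<'E'
from go import *
plan([452,-1.5,182],-27)
for n in("scene","top"):
    f=manip.grab_frame(n);cv2.imwrite(f"pics/{n}3.png",f["frame"])
plan([452,-1.5,182],-27)
E
```

```text
t 5.2167 tcp [497.9 319.4 178.6] x yaw -174.1 q6 [ 0.91 -2.38] gap 17.3 F [-0.1  0.  -4. ]
tilt [-2.5e-03 -7.0e-04 -1.0e+00] shift tool mm [  78.6 -314.5   -3.1] turn tool z 32.9
t 5.3167 tcp [497.5 318.9 177.2] x yaw -174.1 q6 [ 0.91 -2.38] gap 17.3 F [ 0.2  0.7 -2.7]
tilt [-0.0041 -0.0029 -1.    ] shift tool mm [  78.3 -314.1   -3.7] turn tool z 32.9
```

View pics/scene3.png

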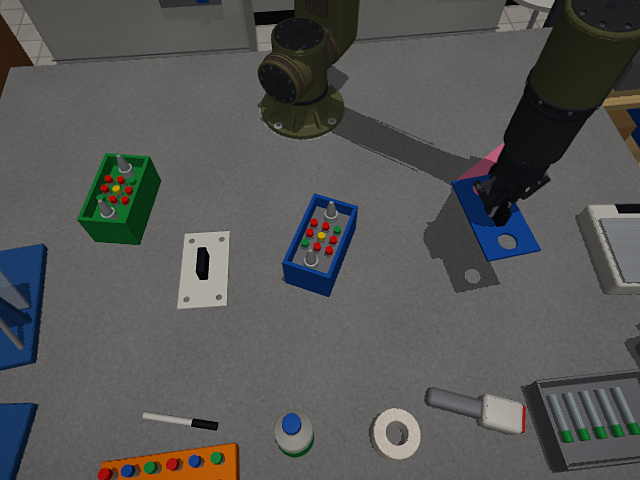

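The cover is held and level, with its hole visible at (507,241) and its shadow below. I carry it over the carrier.

Emit:
{"api": "jog_arm", "payload": {
  "moves": [0.005,-0.02,0,2,-1,0.012,-0.05,0,5,-1,0.02,-0.08,0,8,-1,0.0275,-0.11,0,12,-1,0.035,-0.14,0,16,-1,0.0425,-0.17,0,20,-1,0.05,-0.2,0,24,-1,0.0575,-0.23,0,27,-1,0.065,-0.26,0,29,-1,0.0715,-0.286,0,31,-1,0.076,-0.304,0,32.5,-1,0.0785,-0.314,0,33,-1]
}}

```text
t: 6.32
ee_pos: [451.7, -2.8, 178.6]
tool_rot: [-0.74, -3.051, 0.002]
contact_force: [0.2, 1.4, -2.2]
finger_gap: 17.0
```

Emit:
{"api": "jog_arm", "payload": {
  "moves": [0,0,0,0,-1,0,0,0,0,-1,0,0,0,0,-1,0,0,0,0,-1]
}}

```text
t: 6.65
ee_pos: [452.8, -0.1, 180.0]
tool_rot: [-0.733, -3.054, 0.0]
contact_force: [0.4, -0.4, -2.6]
finger_gap: 17.2
```

```bash
python3 - <<'E'
from go import *
plan([452,-1.5,132],-27)
for n in("scene","top"):
    f=manip.grab_frame(n);pickle.dump(f,open(n+"4.pkl","wb"));cv2.imwrite(f"pics/{n}4.png",cv2.resize(f["frame"][150:320,240:440],None,fx=4,fy=3.5,interpolation=2) if n=="scene" else cv2.resize(f["frame"][150:320,240:440],None,fx=4,fy=3.5,interpolation=2))
plan([452,-1.5,132],-27)
E
```

```text
t 6.65 tcp [ 4.528e+02 -1.000e-01  1.800e+02] x yaw 152.99 q6 [ 0.45 -2.49] gap 17.2 F [ 0.4 -0.4 -2.6]
tilt [-0.0011 -0.     -1.    ] shift tool mm [ 0.  -1.6 48. ] turn tool z -0.01
t 6.75 tcp [ 4.529e+02 -1.000e-01  1.803e+02] x yaw 152.99 q6 [ 0.45 -2.49] gap 17.2 F [ 0.3 -0.6 -2.8]
tilt [-6.e-04  0.e+00 -1.e+00] shift tool mm [ 0.1 -1.6 48.3] turn tool z -0.01
```

View pics/scene4.png

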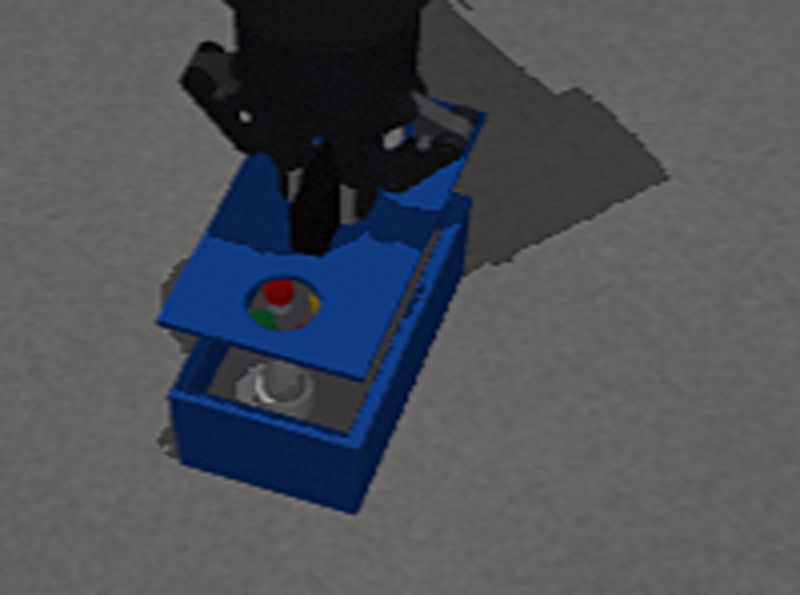

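View pics/top4.png

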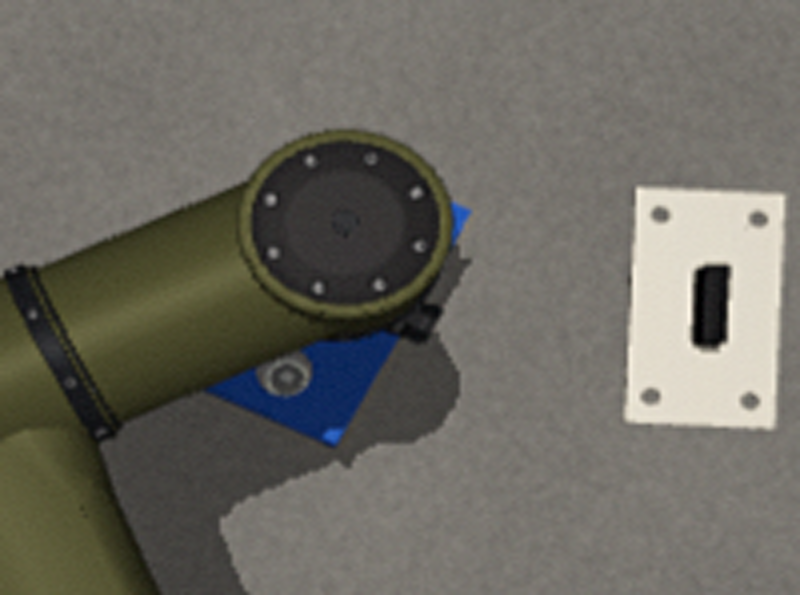

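The plate is level over the carrier. The near hole is at scene ~(311,236.6) and the front corners at ~(279.8,242) and ~(330.5,258.6). In the top view a pin shows inside a hole at ~(311,258). I compare these with where they should be.

```bash
python3 - <<'E'
from go import *
S=pickle.load(open("scene4.pkl","rb"));T=pickle.load(open("top4.pkl","rb"))
c=np.array([452,-1.5]);a=np.radians(-27);u=np.array([np.cos(a),np.sin(a)]);v=np.array([-u[1],u[0]])
for z in(172,174.5):
  P=onz(S,[[311,236.6],[279.8,242],[330.5,258.6]],z)[:,:2]-c
  print(z,"hole/corners in carrier frame",[(round(p@u,1),round(p@v,1)) for p in P])
hsv=cv2.cvtColor(S["frame"],cv2.COLOR_BGR2HSV);m=cv2.inRange(hsv,(100,120,30),(130,255,255))
cs,h=cv2.findContours(m,cv2.RETR_CCOMP,cv2.CHAIN_APPROX_NONE)
for i,q in enumerate(cs):
  if h[0][i][3]>=0 and cv2.contourArea(q)>50:
    e=cv2.fitEllipse(q)[0];p=onz(S,[e],174.5)[0,:2]-c
    print(e,cv2.contourArea(q),p@u,p@v)
# top: hole & pin seen
m=cv2.inRange(cv2.cvtColor(T["frame"],cv2.COLOR_BGR2HSV),(100,120,30),(130,255,255))
cs,h=cv2.findContours(m,cv2.RETR_CCOMP,cv2.CHAIN_APPROX_NONE)
for i,q in enumerate(cs):
  x,y=q.mean(0)[0]
  if h[0][i][3]>=0 and cv2.contourArea(q)>20 and 280<x<360 and 200<y<290:
    e=cv2.fitEllipse(q)[0];p=onz(T,[e],174.5)[0,:2]-c;print("top",e,p@u,p@v)
# carrier rim corners in scene0 compared at z 90
S0=pickle.load(open("scene0.pkl","rb"))
px=np.array([[198,45],[412,108],[40,388],[272,462]])/5+[275,185]-.4
P=onz(S0,px,90)[:,:2]-c;print("rim corners scene",[(round(p@u,1),round(p@v,1)) for p in P])
E
```

```text
172 hole/corners in carrier frame [(np.float64(61.5), np.float64(3.6)), (np.float64(91.7), np.float64(-45.4)), (np.float64(92.1), np.float64(52.4))]
174.5 hole/corners in carrier frame [(np.float64(62.9), np.float64(4.2)), (np.float64(93.0), np.float64(-44.7)), (np.float64(93.4), np.float64(52.8))]
(310.493896484375, 236.6728973388672) 222.5 63.38625348168368 3.351487948185772
(321.29571533203125, 223.822998046875) 718.5 30.602508061490198 12.167997525678496
rim corners scene [(np.float64(-86.4), np.float64(-47.9)), (np.float64(-87.0), np.float64(48.7)), (np.float64(90.4), np.float64(-47.0)), (np.float64(89.2), np.float64(49.4))]
```

Emit:
{"api": "jog_arm", "payload": {
  "moves": [0.001,-0.0025,0.015,0,-1,0.001,-0.0025,0.03,0,-1,0.001,-0.0025,0.044,0,-1,0.001,-0.0025,0.044,0,-1,0.001,-0.0025,0.044,0,-1,0.001,-0.0025,0.044,0,-1]
}}

```text
t: 7.25
ee_pos: [451.3, -2.4, 137.7]
tool_rot: [0.735, 3.053, 0.0]
contact_force: [0.3, -0.0, -2.5]
finger_gap: 17.3
```

```bash
python3 - <<'E'
from go import *
plan([452,-1.5,101],-27)
for n in("scene","top"):
    f=manip.grab_frame(n);pickle.dump(f,open(n+"5.pkl","wb"));cv2.imwrite(f"pics/{n}5.png",cv2.resize(f["frame"][180:300,260:400],None,fx=5,fy=5,interpolation=2))
plan([452,-1.5,101],-27)
E
```

```text
t 7.25 tcp [451.3  -2.4 137.7] x yaw 152.94 q6 [ 0.45 -2.49] gap 17.3 F [ 0.3 -0.  -2.5]
tilt [ 1.2e-03 -1.0e-04 -1.0e+00] shift tool mm [-0.2  1.1 36.7] turn tool z -0.06
t 7.35 tcp [451.4  -2.4 137.9] x yaw 152.93 q6 [ 0.45 -2.49] gap 17.4 F [ 0.3 -0.8 -3. ]
tilt [ 1.8e-03  4.0e-04 -1.0e+00] shift tool mm [-0.1  1.  36.9] turn tool z -0.07
```

View pics/scene5.png

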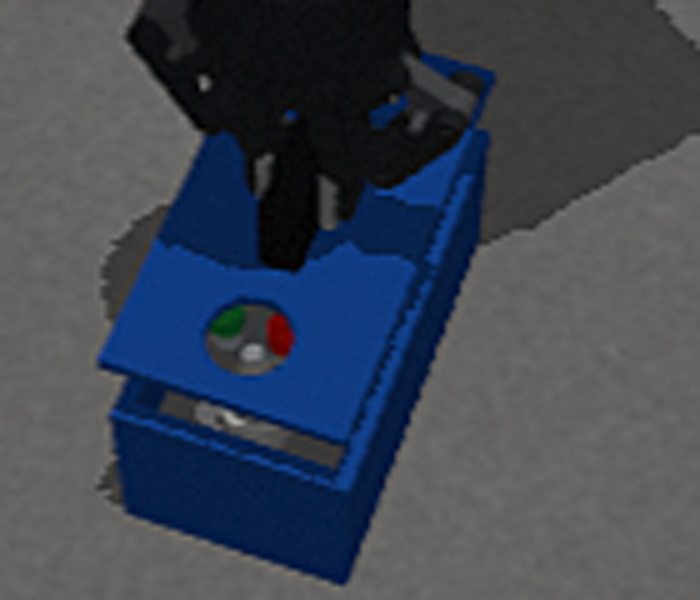

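View pics/top5.png

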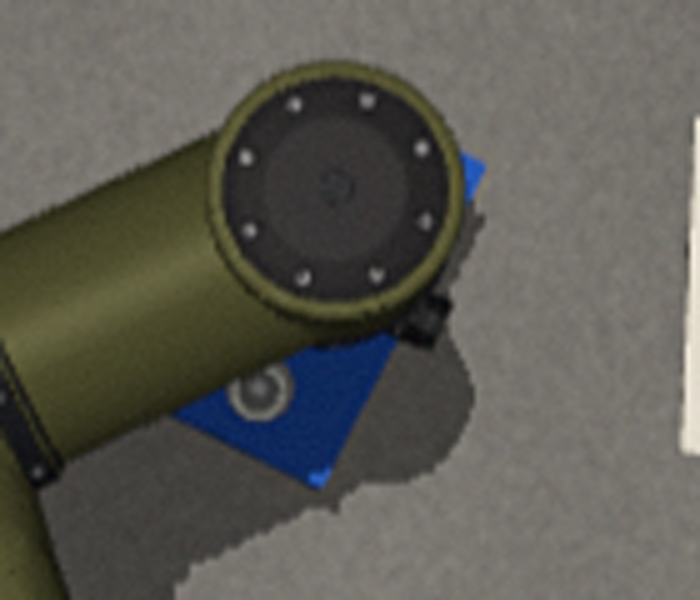

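The tip of the near pin shows inside the near hole in the scene view (tip ~(310.6,250), hole ~(310,247.4)). The other pin is concentric with its hole in the top view. I put a number on it.

```bash
python3 - <<'E'
from go import *
S=pickle.load(open("scene5.pkl","rb"));T=pickle.load(open("top5.pkl","rb"))
a=np.radians(-27);u=np.array([np.cos(a),np.sin(a)]);v=np.array([-u[1],u[0]])
for n,f,tip,roi in(("scene",S,[310.55,249.9],(295,235,325,260)),("top",T,[311.8,257.5],(300,245,325,268))):
  m=cv2.inRange(cv2.cvtColor(f["frame"],cv2.COLOR_BGR2HSV),(100,130,30),(130,255,255))
  cs,h=cv2.findContours(m,cv2.RETR_CCOMP,cv2.CHAIN_APPROX_NONE)
  t=onz(f,[tip],120)[0,:2]
  for i,q in enumerate(cs):
    x,y=q.mean(0)[0]
    if h[0][i][3]>=0 and cv2.contourArea(q)>40 and roi[0]<x<roi[2] and roi[1]<y<roi[3]:
      e=cv2.fitEllipse(q);p=onz(f,[e[0]],132.5)[0,:2];print(n,e,p.round(1),t.round(1),"hole-pin along",((p-t)@u).round(1),"across",((p-t)@v).round(1))
E
```

```text
scene ((309.3251037597656, 247.43429565429688), (15.189325332641602, 18.667043685913086), 85.92377471923828) [508.3 -30.3] [507.  -28.1] hole-pin along 2.2 across -1.3
```

Hole and pin agree to about 2 mm, inside the 6 mm clearance. I lower in stages.

Emit:
{"api": "jog_arm", "payload": {
  "moves": [0.001,0.0005,0.006,0,-1,0.001,0.0005,0.012,0,-1,0.001,0.0005,0.018,0,-1,0.001,0.0005,0.024,0,-1,0.001,0.0005,0.03,0,-1,0.001,0.0005,0.031,0,-1,0.001,0.0005,0.031,0,-1,0.001,0.0005,0.031,0,-1]
}}

```text
t: 8.02
ee_pos: [450.2, -1.8, 105.7]
tool_rot: [0.736, 3.054, -0.0]
contact_force: [0.2, 0.4, -2.3]
finger_gap: 17.4
```

```bash
python3 - <<'E'
from go import *
plan([452,-1.5,101],-27)
f=manip.grab_frame("scene");cv2.imwrite(f"pics/scene6.png",cv2.resize(f["frame"][180:300,260:400],None,fx=5,fy=5,interpolation=2))
plan([452,-1.5,101],-27)
E
```

```text
t 8.0167 tcp [450.2  -1.8 105.7] x yaw 152.91 q6 [ 0.45 -2.49] gap 17.4 F [ 0.2  0.4 -2.3]
tilt [ 1.e-04 -1.e-04 -1.e+00] shift tool mm [-1.5  1.1  4.7] turn tool z -0.09
t 8.0667 tcp [450.3  -1.8 105.9] x yaw 152.91 q6 [ 0.45 -2.49] gap 17.3 F [ 0.5 -0.4 -2.2]
tilt [ 5.e-04  0.e+00 -1.e+00] shift tool mm [-1.4  1.   4.9] turn tool z -0.09
```

View pics/scene6.png

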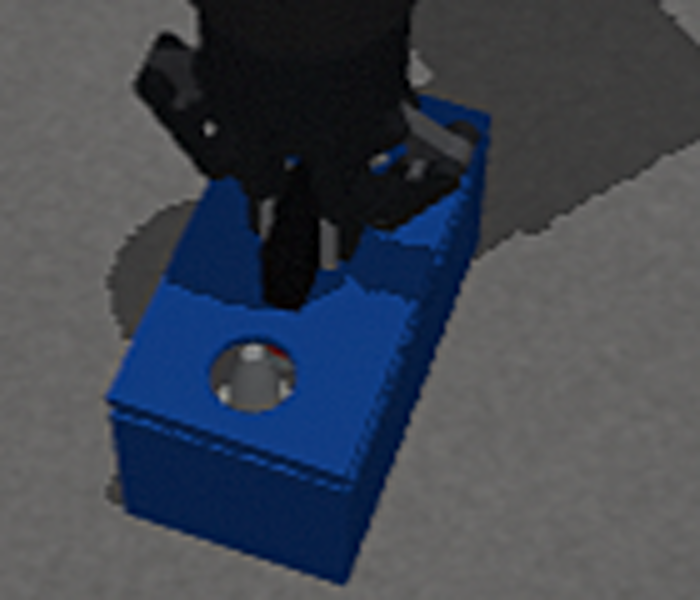

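The pin is well centred in its hole, a thin gap remains at the rim, and there is no contact force. I lower until it seats.

Emit:
{"api": "jog_arm", "payload": {
  "moves": [0,0,0.002,0,-1,0,0,0.003,0,-1,0,0,0.004,0,-1,0,0,0.004,0,-1,0,0,0.004,0,-1]
}}

```text
t: 8.48
ee_pos: [450.1, -1.7, 101.6]
tool_rot: [-0.736, -3.054, -0.0]
contact_force: [-0.4, 0.5, -2.7]
finger_gap: 17.5
```

Emit:
{"api": "jog_arm", "payload": {
  "moves": [0,0,0.001,0,-1,0,0,0.001,0,-1,0,0,0.001,0,-1]
}}

```text
t: 8.73
ee_pos: [450.4, -1.7, 101.2]
tool_rot: [0.735, 3.053, 0.0]
contact_force: [-0.9, 0.2, 1.1]
finger_gap: 17.5
```

Emit:
{"api": "jog_arm", "payload": {
  "moves": [0,0,0.001,0,-1,0,0,0.001,0,-1,0,0,0.001,0,-1]
}}

```text
t: 8.98
ee_pos: [450.5, -1.8, 101.2]
tool_rot: [0.735, 3.053, 0.001]
contact_force: [-4.0, 1.2, 6.2]
finger_gap: 17.4
```

```bash
python3 - <<'E'
from go import *
plan([452,-1.5,101],-27)
f=manip.grab_frame("scene");cv2.imwrite(f"pics/scene7.png",cv2.resize(f["frame"][180:300,260:400],None,fx=5,fy=5,interpolation=2))
E
```

```text
t 8.9833 tcp [450.5  -1.8 101.2] x yaw 152.93 q6 [ 0.45 -2.49] gap 17.4 F [-4.   1.2  6.2]
tilt [ 0.0014 -0.     -1.    ] shift tool mm [-1.2  0.9  0.2] turn tool z -0.07
```

View pics/scene7.png

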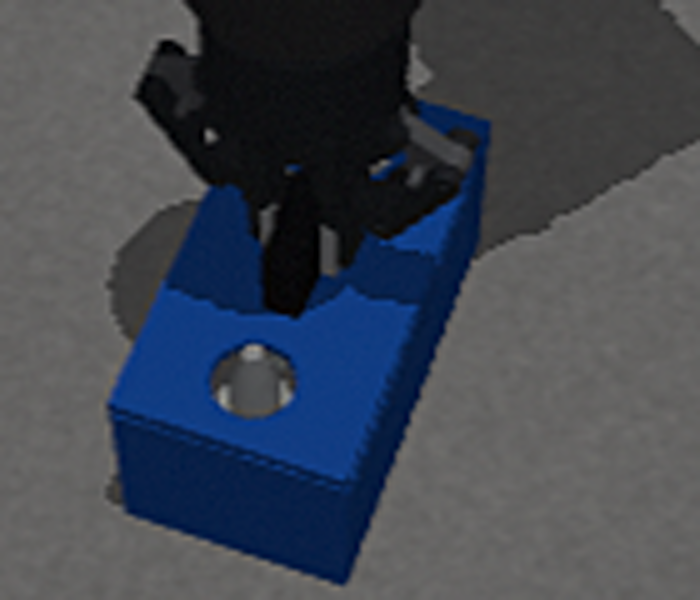

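The TCP is at 101.2, which is the grasp reading of 11.2 plus the 90 mm rim. Contact force has built up and no gap is visible, so the cover is home. I release, then retract straight up.

Emit:
{"api": "jog_arm", "payload": {
  "moves": [0,0,0,0,0,0,0,0,0,0,0,0,0,0,0.5,0,0,0,0,1,0,0,0,0,1,0,0,0,0,1,0,0,0,0,1,0,0,-0.01,0,1,0,0,-0.03,0,1,0,0,-0.06,0,1,0,0,-0.09,0,1,0,0,-0.12,0,1]
}}

```text
t: 10.03
ee_pos: [450.0, -2.0, 221.8]
tool_rot: [0.736, 3.054, 0.0]
contact_force: [1.2, 0.6, -0.4]
finger_gap: 85.2
```

Emit:
{"api": "jog_arm", "payload": {
  "moves": [0,-0.03,-0.02,0,1,0,-0.06,-0.02,0,1,0,-0.1,-0.02,0,1,0,-0.14,-0.02,0,1,0,-0.18,-0.02,0,1,0,-0.22,-0.02,0,1,0,-0.25,-0.02,0,1,0,-0.25,-0.02,0,1,0,-0.25,-0.02,0,1,0,-0.25,-0.02,0,1]
}}

```text
t: 10.87
ee_pos: [336.3, -224.3, 240.0]
tool_rot: [0.737, 3.053, 0.0]
contact_force: [-0.2, -0.1, 0.1]
finger_gap: 85.5
```

```bash
python3 - <<'E'
from go import *
from meas import *
plan([452,-1.5,101],-27)
for n,b in(("scene",(275,175,365,300)),("top",(285,190,360,285))):
    f=manip.grab_frame(n);cv2.imwrite(f"pics/{n}8.png",f["frame"])
    r,h=cover(f,b,96);print(n,r,h)
E
```

```text
t 10.8667 tcp [ 336.3 -224.3  240. ] x yaw 152.87 q6 [-0.08 -1.96] gap 85.5 F [-0.2 -0.1  0.1]
tilt [ 6.e-04  1.e-04 -1.e+00] shift tool mm [ -1.3 251.  139.1] turn tool z -0.13
scene ((473.22344970703125, -5.3239898681640625), (113.22422790527344, 219.81729125976562), 63.370201110839844) [array([507.5, -29.3]), array([430.5,   5.6])]
top ((449.776611328125, -1.4507675170898438), (100.57601928710938, 180.8048553466797), 62.918479919433594) [array([503.8, -28.9])]
```

View pics/scene8.png

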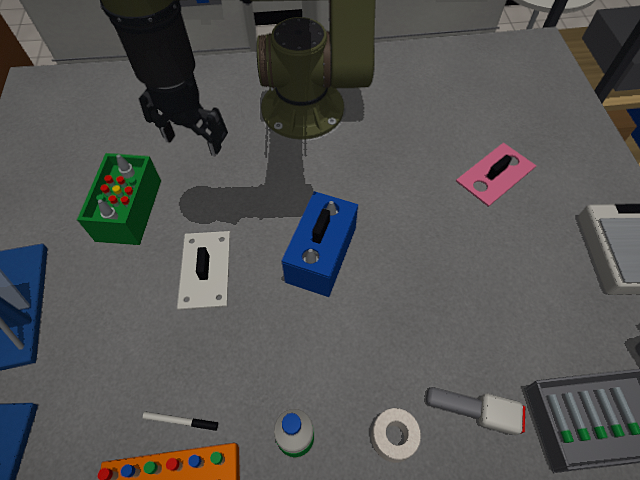

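View pics/top8.png

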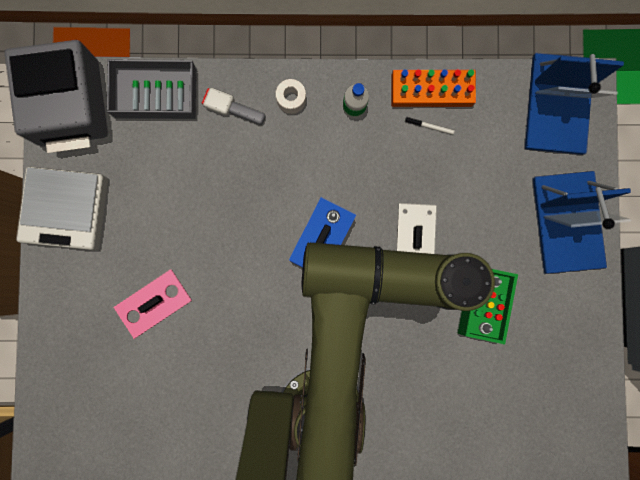

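The cover lies flat on the carrier. In the scene view both holes, at (311,256) and (332,208), have a pin through them. The white cover is still at (204,269), and the gripper is clear of everything.

```bash
python3 -c "
from h import *
print(manip.sign_off())"
```

```text
the job is handed in; nothing more can be done
None
```

The blue cover is on the blue carrier with both pins through its holes, and I handed the job in at about 11 s of the 38 s allowed. I gripped the cover by its block, lowered it level over both pins, and let go only once it was seated.

**Seating:** The tool height at seating was 101.2 mm, matching the 11.2 mm reading at the grasp plus the 90 mm rim. The vertical force went from -2.7 to +6 N as it touched down.

**After release:** In the top view the cover's outline is within about 1 mm of where the carrier's rim was, at the same angle. The scene view shows a pin in each hole. The white cover looks unmoved, and the gripper is clear and reads no force.

**Checks that were weaker or disagreed:**
- The two cameras differed by 2–3 mm on the carrier's position.
- The scene view's outline fit of the carrier was unusable, because it takes in the side walls.
- In the last top view the arm hid part of the carrier and one hole, so the second pin was confirmed only in the scene view.

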